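Switch off the bench isolator and swing out its lockout hasp

ROBOT

A 7-joint arm with a two-finger parallel gripper is mounted at the origin on a cart in front of the work surface, level with it; the furniture and walls round the work are solid. World frame = base frame: x ahead of the robot, y to its left, z up, the work surface at z = 0. Lengths are in m, angles in degrees, forces in N, time in s.
With the tool pointing down it reaches from about 0.425 to 0.875 m from the base axis. Payload 4.7 kg.
Tool frame: the origin (TCP) lies on the centre line of the jaws, within the pads' length; the fingertips stand 11 mm ahead of it and the grasp point (between the pads) lies 8 mm behind it (finger_overhang is the x of the fingertips in the tool frame, in m); x points along the fingers, z is the direction in which the jaws open and shut, and the axes are right-handed (so a half turn about x gives the same grasp; the last joint's range is limited). The gripper opens to 87 mm and grips with 3 to 60 N. Pads are 19 mm wide; open, the fingers measure 117 mm over their backs; the gripper's body (75 mm by 190 mm) begins 51 mm behind the grasp point.
Start: joints at [75.579, 18.392, -4.016, 83.108, 1.295, 78.541, -3.26], TCP at [0.171, -0.627, 0.234] pointing down, gripper open.
Joint ranges: [-163.93, 163.93], [-17.29, 119.83], [-79.2, 71.16], [3.27, 140.29], [-89.18, 269.18], [5.43, 117.66], [-154.24, 154.24]. Speed limits (degrees/s): [147.25, 147.25, 180, 180, 180, 180, 180].

INTERFACE

Orientations are given as [roll, pitch, yaw] about the fixed x, y, z axes, in that order (R = Rz(yaw) Ry(pitch) Rx(roll)).
In Python, from cell import get_obs, read_camera, sign_off, cut_out, finger_overhang gives the robot as it stands.
- The arm moves only by the tool servo_tool, never from a script. Its argument "rows" is one flat list of numbers, 5 for each row, row after row: the shift along the world's x, y, z in mm, then the turn about the world's z in degrees, then the closure, from 0 (fully open) to 1 (shut). A call has 1 to 10 rows; each row is the pose to reach, as a shift and turn from the pose commanded when the call began; what a row does not reach only later rows make up. A row lasts 1/12 s, in which the tool goes at most 41.7 mm and 7.16 degrees, less where a joint would pass 70% of its speed; a pose out of reach is approached as far as the arm can. A call with a gripper value outside its range is refused whole. The fingers move at their own pace and stop on an object; "force" is the grip in N (left out, the last holds). Time passes only in rows, so rows that repeat a pose let the fingers close. It gives the time, the measured TCP pose, the force and the opening at its end, in the units of the state.
- get_obs(): the state, without advancing time (a new reading comes with each control period).
- read_camera(name): name is "scene" or "side" or "wrist"; returns a dict with "frame" (384x512x3 uint8, blue, green, red), "range_z" (384x512 float32, m along the optical axis (not along the pixel's ray), 0 where there is no reading), "intrinsics" (3x3 intrinsics, pixels), "cam_to_world" (4x4, takes a point from camera to world coordinates); the wrist camera has in their place "tool_from_camera" (4x4, takes a point from camera to tool coordinates, whose origin is the TCP and whose axes are the tool frame's). Camera axes: x right, y down, z forward; pixel columns grow to the right and rows downward; lengths in m; the calibration is good to about 2 mm. A picture is of the moment at which its call begins: read the wrist's pose just before it.
- sign_off(): hands the job in, once; it reports no verdict.
Trained networks look in a picture, given as the dict that the camera call returned (one of the last four; its "shot" number tells which), for a name from the list of things; names that differ only in an ending like _2 or _b are one class to them, and where a whole thing is asked for, a point or a joint stands for the part that bears it (a point fixed in the world has none). Each returns a list of dicts, best first, with "score" (0 to 1); they miss things now and then, are a little off and sometimes report something else, mostly with a low value. They report only what shows in the picture. A call takes as long as a camera call.
- cut_out(name, picture): "pixels" (384x512 bool, what is visible of it) and "extent" ([centre column, centre row, width, height] in pixels, round what is visible of it).
The state is a dict: "time_s": time; "qpos": joint angles; "joint_velocities": joint speeds; "effort": joint torques, N m; "tool_pos": TCP position; "tool_rot": TCP orientation; "force": force on the tool from outside, world axes, zero at the start; "wrist_torque": the same for the moment, N m; "grip_width": finger opening in m.
Only numpy, scipy, OpenCV 4.12 (cv2) and the standard library are available. Lean on these libraries where they do the work, as an engineer would, in place of code of your own. Each camera call takes 0.05 s, during which the arm holds its last target.

TASK

Make the bench supply safe before the moulder is serviced: turn the bar handle of the grey isolator box anticlockwise, fully round to its OFF stop, and only then swing the flat steel lockout hasp beside it fully out over the end of the box, ready for a padlock. Leave the round dial on the smaller grey box as it is set.

Things in the scene. Friction and masses are not known exactly. Their poses are not given: they have to be found in the camera images.
- isolator: Grey isolator box fixed on the bench, 190 (x) x 120 (y) x 60 (z) mm; black bar handle on its near half, flat steel hasp on its far half, cable gland at its near end. Origin: centre of its underside, on the bench top; x runs along its length away from the robot (within 0.3 rad), y left, z up. In its frame the handle's upright axis is at x -45, y 0 mm, the hasp's upright pivot pin at x 35, y 22 mm.
- disconnect_handle (a joint): Black bar handle, 90 x 16 mm, 74 to 112 mm above the bench, centred on its axis, on a hub of radius 23 mm. Rad, anticlockwise from above: at 0 (ON) the bar lies along the isolator's x, white-marked end far, at a short ridge; at 1.31 (OFF, end stop) the white end points left, at a round dot. Starts at 0 to 0.15. Friction, about 0.12 N m, keeps it where it is left.
- lockout_hasp (a joint): Steel arm 4 mm thick, top 66 mm up, padlock hole near its end 84 mm from the pin. Moved by its upright round stud, 12 mm diameter, 66 to 100 mm above the bench, 45 mm from the pin. Rad, anticlockwise from above: at 0 (folded) it points to the isolator's -y, across the box; at 1.57 (out, end stop) to its +x, the hole past the box's far end. Starts at 0 to 0.15; friction about 0.04 N m holds it.
- round_dial (a joint): Round black dial knob (radius 27 mm at the foot, 20 mm above, 28 mm tall) on a smaller grey box (110 x 100 x 60 mm) without a hasp, fixed on the bench beyond and to the left of the isolator. Leave it as set. Rad about its upright axis; starts between -0.1 and 0.1.

How it is judged (in metres and radians):
On the way, in this order (a step that is already met when the one before it is completed fails the run):
1. the handle is turned to OFF (within about 10 degrees of the stop) (value of joint disconnect_handle above 1.13 rad), for 0.2 s.
2. then the hasp is swung out (within about 12 degrees of its stop) (value of joint lockout_hasp above 1.36 rad), for 0.2 s.
At the end, for the whole second after the job is handed in: The handle stands at OFF (joint over 1.13 rad of 1.31, within about 10 degrees of the stop) and the hasp is out (joint over 1.36 rad of 1.57, within about 12 degrees of the stop) (value of joint disconnect_handle above 1.13 rad and value of joint lockout_hasp above 1.36 rad); the robot touches nothing.
It fails at once if the hasp is swung out (more than 0.6 rad) while the handle is not yet at OFF (value of joint lockout_hasp above 0.6 rad and value of joint disconnect_handle below 1.13 rad).
It fails at once if the round dial is turned from its setting (value of joint round_dial above 0.3 rad or value of joint round_dial below -0.3 rad).
It also fails if it takes over 40 s, if anything falls off the work surface, if the arm or the gripper's body presses on something with over 40 N, if the wrist force passes 120 N, or if a joint passes its speed limit or range.

## Working session

There is one attempt and no reset: what is moved stays moved. The work goes in short steps, Python scripts to look and compute and a tool call to move; the robot and the scene stay as the last step left them, time stands still between calls to the robot, and variables do not carry over. Pictures are saved under pics/ and viewed, and the job is handed in when it is done.

Besides the shell and the picture viewer there is one more tool, called after ">>>" by a JSON object that holds its "fn" and its "kwargs", one argument or row to a line. servo_tool: Moves the arm, as the interface text tells. Its arguments: {"type":"object","properties":{"rows":{"type":"array"},"force":{"type":"number"}},"required":["rows"]}

```bash
mkdir -p pics
python3 - <<'E'
from cell import *
import cv2,numpy as np,pickle
o=get_obs();print({k:np.round(v,3) for k,v in o.items()})
d={}
for n in("scene","side"):
    p=read_camera(n);d[n]=p;cv2.imwrite(f"pics/{n}0.png",p["frame"])
    for t in("isolator","disconnect_handle","lockout_hasp","round_dial"):
        r=cut_out(t,p)
        print(n,t,[(x["score"],np.round(x["extent"],1)) for x in r[:2]])
        d[n+t]=r
pickle.dump(d,open("d0.pkl","wb"))
E
```

```text
{'time_s': np.float64(0.0), 'qpos': array([75.579, 18.44 , -4.015, 83.174,  1.296, 78.541, -3.262]), 'joint_velocities': array([ 0.024,  0.028, -0.042,  0.03 ,  0.02 , -0.115,  0.055]), 'effort': array([ 1.0000e-03, -4.9128e+01, -4.0400e-01, -3.1252e+01, -6.4000e-02,
        4.4000e-02,  0.0000e+00]), 'tool_pos': array([ 0.171, -0.627,  0.232]), 'tool_rot': array([-176.198,   89.889,  109.031]), 'force': array([-0.103, -0.35 , -0.096]), 'wrist_torque': array([0.018, 0.   , 0.007]), 'grip_width': np.float64(0.087)}
scene isolator [(0.97, array([276.2, 245.2, 133.4,  97.4]))]
scene disconnect_handle [(0.86, array([253.4, 220.8,  47.8,  42.1]))]
scene lockout_hasp [(0.7, array([298.4, 219.8,  51.6,  45.1]))]
scene round_dial [(0.84, array([247.2, 138.2,  26.5,  28.1]))]
side isolator [(0.79, array([248. , 234.6, 124.8,  86.8])), (0.37, array([225.1, 209.3,  55.1,  31. ]))]
side disconnect_handle [(0.93, array([224. , 208.6,  56. ,  34.3]))]
side lockout_hasp [(0.87, array([273.1, 222.2,  20.3,  40.1]))]
side round_dial [(0.6, array([290. , 149.5,  24.4,  20.4]))]
```

Run:
```python
import cv2,numpy as np,pickle
d=pickle.load(open("d0.pkl","rb"))
a=cv2.resize(d["scene"]["frame"][100:310,150:400],None,fx=3,fy=2.8);cv2.imwrite("pics/z1.png",a)
a=cv2.resize(d["side"]["frame"][100:310,150:400],None,fx=3,fy=2.8);cv2.imwrite("pics/z2.png",a)
def pts(p,m):
    v,u=np.nonzero(m&(p["range_z"]>0));z=p["range_z"][v,u];K=p["intrinsics"]
    c=np.c_[(u-K[0,2])*z/K[0,0],(v-K[1,2])*z/K[1,1],z,np.ones(len(z))]
    return (c@p["cam_to_world"].T)[:,:3]
for n in("scene","side"):
    p=d[n]
    print(n,"cam",np.round(p["cam_to_world"][:3,3],3))
    for t,lo,hi in(("isolator",.05,.065),("disconnect_handle",.107,.118),("lockout_hasp",.062,.07),("lockout_hasp",.092,.105),("round_dial",.08,.1)):
        P=pts(p,d[n+t][0]["pixels"]);Q=P[(P[:,2]>lo)&(P[:,2]<hi)]
        if len(Q)<4: print(t,len(P),len(Q));continue
        r=cv2.minAreaRect((Q[:,:2]*1000).astype(np.float32))
        print(t,lo,len(P),len(Q),"zmax",P[:,2].max().round(3),"mean",Q.mean(0).round(4),"rect",np.round(r[0],1),np.round(r[1],1),round(r[2],1))
```

```text
scene cam [ 0.17  -0.321  0.616]
isolator 0.05 8128 3580 zmax 0.115 mean [0.5715 0.0506 0.06  ] rect [580.9  68.3] [122.5 187.3] 76.1
disconnect_handle 0.107 1342 439 zmax 0.115 mean [0.5345 0.0771 0.111 ] rect [537.   78.5] [17.2 89.1] 83.7
lockout_hasp 0.062 728 555 zmax 0.101 mean [0.6142 0.0514 0.0659] rect [618.5  58.5] [121.5  27.5] 78.8
lockout_hasp 0.092 728 48 zmax 0.101 mean [0.6118 0.0361 0.098 ] rect [612.8  37.1] [11.6 10.7] 52.2
round_dial 0.08 414 223 zmax 0.094 mean [0.7068 0.2873 0.0888] rect [710.8 289.3] [40.4 37.4] 36.7
side cam [ 0.441 -0.558  0.516]
isolator 0.05 8755 3209 zmax 0.115 mean [0.5896 0.0426 0.0604] rect [581.9  66. ] [119.4 185.8] 77.0
disconnect_handle 0.107 1499 409 zmax 0.115 mean [0.538  0.0748 0.1116] rect [538.9  77.6] [17.2 86.6] 83.0
lockout_hasp 0.062 553 396 zmax 0.103 mean [0.6148 0.0462 0.0671] rect [619.4  59.3] [125.6  25.8] 79.3
lockout_hasp 0.092 553 58 zmax 0.103 mean [0.6136 0.0352 0.0983] rect [615.   37.1] [13.4 11.3] 33.9
round_dial 0.08 421 232 zmax 0.095 mean [0.7094 0.2842 0.0893] rect [710.7 290.3] [40.5 37.1] 84.8
```

View pics/z1.png

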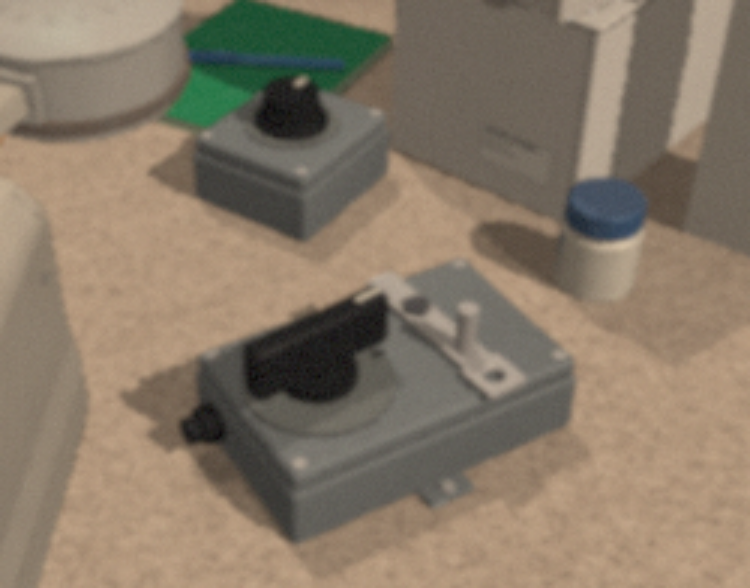

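View pics/z2.png

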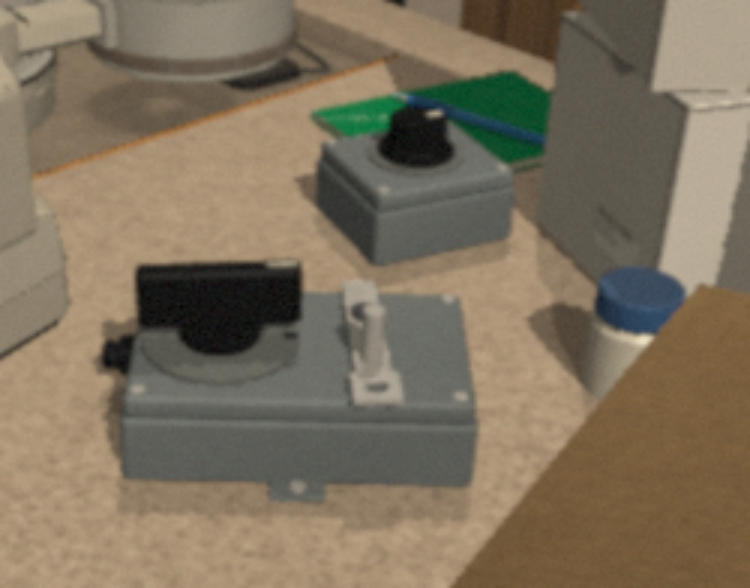

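View pics/scene0.png

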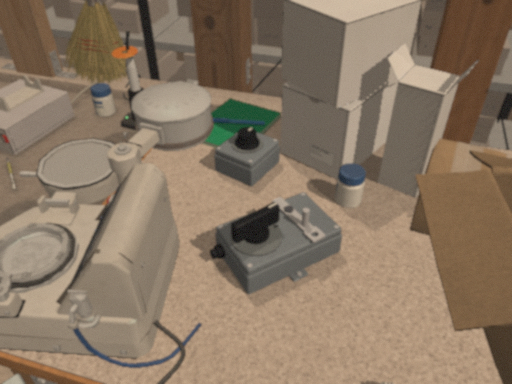

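Run:
```python
import cv2,numpy as np,pickle
from scipy.spatial.transform import Rotation as R
from cell import *
o=get_obs();M=R.from_euler("xyz",o["tool_rot"],degrees=True).as_matrix()
print(M.round(3),"jaw yaw",np.degrees(np.arctan2(M[1,2],M[0,2])))
d=pickle.load(open("d0.pkl","rb"))
H=np.zeros((26,30))
for n in("scene","side"):
    p=d[n];v,u=np.nonzero(p["range_z"]>0);z=p["range_z"][v,u];K=p["intrinsics"]
    P=(np.c_[(u-K[0,2])*z/K[0,0],(v-K[1,2])*z/K[1,1],z,np.ones(len(z))]@p["cam_to_world"].T)[:,:3]
    i=np.floor((P[:,0]-.1)/.04).astype(int);j=np.floor((P[:,1]+.7)/.04).astype(int)
    k=(i>=0)&(i<26)&(j>=0)&(j<30)
    np.maximum.at(H,(i[k],j[k]),P[k,2]*100)
print("cols y",[round((-.7+.04*j)*100) for j in range(30)])
for i in range(26):print(round(10+4*i),' '.join(f"{int(h):3d}" for h in H[i]))
```

```text
[[-0.     0.965  0.263]
 [-0.     0.263 -0.965]
 [-1.    -0.     0.   ]] jaw yaw -74.77249341324585
cols y [-70, -66, -62, -58, -54, -50, -46, -42, -38, -34, -30, -26, -22, -18, -14, -10, -6, -2, 2, 6, 10, 14, 18, 22, 26, 30, 34, 38, 42, 46]
10   0   0   0   0   0   0   0   0   0   0   0   0   0   0   0   0   0   0   0   0   0   0   0   0   0   0   0   0   0   0
14   0   0   0   0   0   0   0   0   0   0   0   0   0   0   0   0   0   0   0   0   0  13   9   9  10   9   0   0   0   0
18   0   0   0   0   0   0   0   0   0   0   0   0   0   0   0   0   0   0   0   0   9  13  14  11  11  11   0   0   0   0
22   0   0   0   0   0   0   0   0   0   0   0   0   0   0   0   0   0   1   3  16  16  11  11   9  11  11   9   0   0   0
26   0   0   0   0   0   0   0   0   0   0   0   0   0   0   0   0   0   2  20  20  20  17  12  11  11  11  11   0   0   0
30   0   0   0   0   0   0   0   0   0   0   0   0   0   0   0   0   0   3  20  20  20  20  15  11  10  11  11  11  11   9
34   0   0   0   0   0   0   0   0   0   0   0   0   0   0   0   0   0   0   1  20  20  20  19  16  10  11  11  11  11  
[... 1642 characters left out ...]
 0   0   0   0  15  15  11  27  24  23  27  34  34  34  34  34   0   0   1   1   0
94   0   0   0   0   0   0   0   0   0   0   0   0   0   0  11  11  27  25  23  26  34  34  34  34  34   0   0   0   0   0
98   0   0   0   0   0   0   0   0   0   0   0   0   0   0  11  11   0   0   0   0  34  34  34  34  34   0   0   0   0   0
102   0   0   0   0   0   0   0   0   0   0   0   0   0   0   0   0   0   0   0   0   0   0   0   0   0   0   0   0   0   0
106   0   0   0   0   0   0   0   0   0   0   0   0   0   0   0   0   0   0   0   0   0   0   0   0   0   0   0   0   0  32
110   0   0   0   0   0   0   0   0   0   0   0   0   0   0   0   0   0   0   0   0   0   0   0   0   0   0   0   0   0  32
```

Run:
```python
import numpy as np,pickle
d=pickle.load(open("d0.pkl","rb"))
A=[]
for n in("scene","side"):
    p=d[n];v,u=np.nonzero(p["range_z"]>0);z=p["range_z"][v,u];K=p["intrinsics"]
    P=(np.c_[(u-K[0,2])*z/K[0,0],(v-K[1,2])*z/K[1,1],z,np.ones(len(z))]@p["cam_to_world"].T)[:,:3];A.append(P)
P=np.vstack(A);P=P[(P[:,2]>.125)&(P[:,2]<.4)]*1000
def cl(c,yaw):
    a=np.radians(yaw);e=np.array([np.cos(a),np.sin(a)]);f=np.array([-e[1],e[0]])
    q=P[:,:2]-c;dx=np.maximum(abs(q@e)-95,0);dy=np.maximum(abs(q@f)-37.5,0);D=np.hypot(dx,dy);i=D.argmin();return D[i].round(1),P[i].round()
for y in range(80,160,10):print(y,cl(np.array([538,78]),y))
for j in (-13.5,8,-50,30,60,90,130):print("hasp",j,[cl(np.array(c),j)[0] for c in((614,37),(650,45),(665,70))])
```

```text
80 (np.float64(70.7), array([446., 178., 150.]))
90 (np.float64(54.9), array([446., 178., 150.]))
100 (np.float64(40.8), array([445., 176., 184.]))
110 (np.float64(33.1), array([445., 176., 184.]))
120 (np.float64(32.5), array([436., 166., 142.]))
130 (np.float64(36.5), array([425., 155., 162.]))
140 (np.float64(39.1), array([445., 176., 184.]))
150 (np.float64(34.4), array([445., 176., 184.]))
hasp -13.5 [np.float64(65.0), np.float64(63.3), np.float64(60.5)]
hasp 8 [np.float64(91.9), np.float64(72.9), np.float64(48.1)]
hasp -50 [np.float64(67.3), np.float64(50.3), np.float64(60.7)]
hasp 30 [np.float64(115.0), np.float64(79.9), np.float64(54.4)]
hasp 60 [np.float64(98.5), np.float64(74.6), np.float64(54.3)]
hasp 90 [np.float64(67.8), np.float64(49.2), np.float64(59.6)]
hasp 130 [np.float64(67.3), np.float64(50.3), np.float64(60.7)]
```

>>> {"fn": "servo_tool", "kwargs": {
  "rows": [0,0,40,0,0,10,18,75,-3,0,26,48,105,-6,0,44,80,120,-9,0,63,115,120,-12,0,83,152,120,-14,0,103,188,120,-16,0,123,225,120,-18,0,143,262,120,-20,0,163,299,120,-22,0]
}}

```text
time_s: 1.33
tool_pos: [0.3338, -0.3272, 0.3539]
tool_rot: [25.6, 89.9, -71.2]
force: [0.8, -1.1, -0.2]
grip_width: 0.087
```

>>> {"fn": "servo_tool", "kwargs": {
  "rows": [18,36,0,0,0,36,72,0,0,0,54,108,0,0,0,72,144,0,0,0,90,180,0,0,0,108,216,0,0,0,126,252,0,0,0,144,288,0,0,0,162,324,-10,0,0,180,360,-30,0,0]
}}

```text
time_s: 2.17
tool_pos: [0.5136, 0.0307, 0.3272]
tool_rot: [89.2, 89.7, -7.5]
force: [1.0, -0.6, -1.5]
grip_width: 0.0871
```

>>> {"fn": "servo_tool", "kwargs": {
  "rows": [12,22,-30,0,0,24,45,-60,0,0,24,45,-95,0,0,24,45,-125,0,0,24,45,-125,0,0,24,45,-125,0,0]
}}

```text
time_s: 2.67
tool_pos: [0.535, 0.0729, 0.1994]
tool_rot: [-84.9, 89.8, 178.3]
force: [0.9, 0.0, 1.0]
grip_width: 0.0872
```

```bash
cat > h.py <<'E'
from cell import *
import cv2,numpy as np,pickle
from scipy.spatial.transform import Rotation as R
def pose():
    o=get_obs();M=R.from_euler("xyz",o["tool_rot"],degrees=True).as_matrix()
    T=np.eye(4);T[:3,:3]=M;T[:3,3]=o["tool_pos"]
    print("t",o["time_s"],"tcp",(o["tool_pos"]*1000).round(1),"jaw",np.degrees(np.arctan2(M[1,2],M[0,2])).round(1),"axis",M[:,0].round(3),"F",np.round(o["force"],1),"w",o["grip_width"],"q",np.round(o["qpos"],0));return T
def pts(p,m,T=None):
    v,u=np.nonzero(m&(p["range_z"]>0));z=p["range_z"][v,u];K=p["intrinsics"]
    C=p["cam_to_world"] if T is None else T@p["tool_from_camera"]
    return (np.c_[(u-K[0,2])*z/K[0,0],(v-K[1,2])*z/K[1,1],z,np.ones(len(z))]@C.T)[:,:3]
def look(n,tag,z=(.107,.118),hz=(.092,.105)):
    T=pose() if n=="wrist" else None
    p=read_camera(n);cv2.imwrite(f"pics/{n}{tag}.png",p["frame"])
    for t,(lo,hi) in(("disconnect_handle",z),("lockout_hasp",hz)):
        for r in cut_out(t,p)[:1]:
            P=pts(p,r["pixels"],T);Q=P[(P[:,2]>lo)&(P[:,2]<hi)]
            if len(Q)<5: print(n,t,r["score"],"few",len(P));continue
            q=cv2.minAreaRect((Q[:,:2]*1000).astype(np.float32))
            print(n,t,r["score"],len(Q),np.round(q[0],1),np.round(q[1],1),round(q[2],1))
E
python3 -c "
from h import *
look('wrist','1')"
```

```text
t 2.6667 tcp [535.   72.9 199.4] jaw -96.8 axis [-0.003  0.    -1.   ] F [0.9 0.  1. ] w 0.08721914707126376 q [  33.   11.  -48.  100.    8.   73. -114.]
wrist disconnect_handle 0.93 1714 [538.9  78.1] [15.6 88.2] 83.4
wrist lockout_hasp 0.67 170 [614.2  37.3] [11.1 11.2] 82.8
```

View pics/wrist1.png

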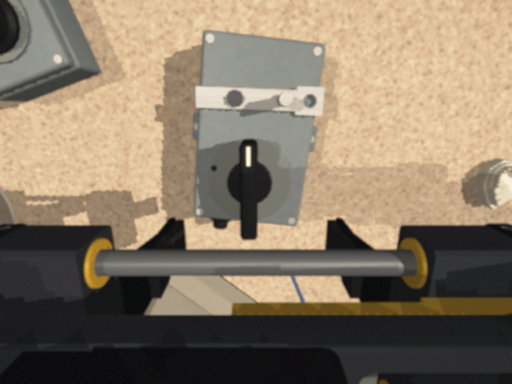

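>>> {"fn": "servo_tool", "kwargs": {
  "rows": [1,1,-35,0,0,1,1,-70,0,0,1,1,-95,0,0,1,1,-108,0,0,1,1,-108,0,0.3,1,1,-108,0,0.5]
}}

```text
time_s: 3.32
tool_pos: [0.538, 0.0742, 0.0936]
tool_rot: [103.3, 89.9, 6.5]
force: [0.3, -0.6, 0.5]
grip_width: 0.0801
```

```bash
python3 -c "
from h import *
pose()"
```

```text
t 3.3167 tcp [538.   74.2  93.6] jaw -96.8 axis [ 0.002  0.    -1.   ] F [ 0.3 -0.6  0.5] w 0.08009014151480308 q [  30.   18.  -46.  107.   14.   62. -119.]
```

>>> {"fn": "servo_tool", "kwargs": {
  "rows": [1,3,0,0,0.6,1,3,0,0,0.8,1,3,0,0,1,1,3,0,0,1,1,3,0,0,1,1,3,0,0,1,1,3,0,0,1,1,3,0,0,1],
  "force": 20
}}

```text
time_s: 3.98
tool_pos: [0.5378, 0.0771, 0.092]
tool_rot: [-32.0, 90.0, -128.7]
force: [0.1, 0.4, 0.4]
grip_width: 0.0285
```

```bash
python3 -c "
from h import *
pose()"
```

```text
t 3.9833 tcp [537.8  77.1  92. ] jaw -96.8 axis [-0. -0. -1.] F [0.1 0.4 0.4] w 0.0285025768777002 q [  30.   18.  -46.  106.   15.   62. -119.]
```

>>> {"fn": "servo_tool", "kwargs": {
  "rows": [0,0,0,0,1,0,0,0,0,1,0,0,0,0,1,0,0,0,0,1,0,0,0,4,1,0,0,0,9,1,0,0,0,15,1,0,0,0,21,1]
}}

```text
time_s: 4.65
tool_pos: [0.538, 0.0787, 0.092]
tool_rot: [149.4, 89.9, 74.0]
force: [2.3, 5.5, -3.6]
grip_width: 0.0156
```

```bash
python3 -c "
from h import *
pose()
print(get_obs()['wrist_torque'])"
```

```text
t 4.65 tcp [538.   78.7  92. ] jaw -75.4 axis [ 0.001  0.002 -1.   ] F [ 2.3  5.5 -3.6] w 0.01562884546778327 q [ 33.  19. -50. 106.  16.  62. -99.]
[ 1.05023848 -0.32366145 -0.19166621]
```

>>> {"fn": "servo_tool", "kwargs": {
  "rows": [0,0,0,6,1,0,0,0,12,1,0,0,0,18,1,0,0,0,24,1,0,0,0,30,1,0,0,0,36,1,0,0,0,41,1,0,0,0,45,1,0,0,0,45,1,0,0,0,45,1]
}}

```text
time_s: 5.48
tool_pos: [0.5379, 0.0789, 0.092]
tool_rot: [106.9, 89.9, 76.2]
force: [1.2, 5.4, -2.7]
grip_width: 0.0153
```

```bash
python3 -c "
from h import *
pose()
print(get_obs()['wrist_torque'])"
```

```text
t 5.4833 tcp [537.9  78.9  92. ] jaw -30.7 axis [ 0.001  0.003 -1.   ] F [ 1.2  5.4 -2.7] w 0.015282713712695687 q [ 39.  22. -58. 106.  21.  63. -58.]
[ 1.07246646 -0.32413591  0.11383468]
```

>>> {"fn": "servo_tool", "kwargs": {
  "rows": [0,0,0,0,0.45,0,0,0,0,0.45,0,0,0,0,0.45,0,0,0,0,0.45,0,0,0,0,0.45,0,0,20,0,0.45,0,0,55,0,0.45,0,0,90,0,0.45,0,0,110,0,0.45,0,0,110,0,0.45]
}}

```text
time_s: 6.32
tool_pos: [0.5406, 0.0778, 0.2069]
tool_rot: [27.0, 89.5, -3.8]
force: [0.6, -0.1, 0.5]
grip_width: 0.0475
```

```bash
python3 -c "
from h import *
look('wrist','2')
look('scene','2')"
```

```text
t 6.3167 tcp [540.6  77.8 206.9] jaw -30.8 axis [ 0.008 -0.001 -1.   ] F [ 0.6 -0.1  0.5] w 0.04746351935271335 q [ 44.  15. -63.  99.  14.  74. -52.]
wrist disconnect_handle 0.84 1623 [539.   78.7] [88.6 15.8] 59.5
wrist lockout_hasp 0.78 149 [614.3  37.6] [11.1 11.2] 65.9
scene disconnect_handle 0.59 369 [535.8  75.9] [85.5 16. ] 59.5
scene lockout_hasp 0.8 46 [612.6  36.8] [12.2 10.1] 42.1
```

View pics/wrist2.png

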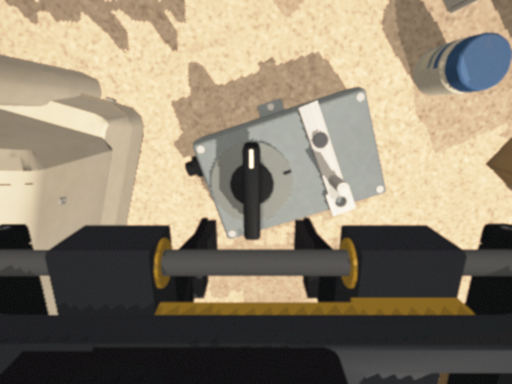

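>>> {"fn": "servo_tool", "kwargs": {
  "rows": [25,-14,0,-5,0.45,50,-27,0,-10,0.45,74,-41,-30,-10,0.45,74,-41,-60,-10,0.45,74,-41,-75,-10,0.45,74,-41,-75,-10,0.45,74,-41,-75,-10,0.45]
}}

```text
time_s: 7.2
tool_pos: [0.6105, 0.0373, 0.1263]
tool_rot: [-154.8, 89.8, 164.5]
force: [-1.2, 0.8, 0.2]
grip_width: 0.0478
```

```bash
python3 -c "
from h import *
pose()"
```

```text
t 7.2 tcp [610.5  37.3 126.3] jaw -40.7 axis [-0.003  0.001 -1.   ] F [-1.2  0.8  0.2] w 0.047775060699526285 q [ 36.  28. -54.  95.  24.  70. -64.]
```

>>> {"fn": "servo_tool", "kwargs": {
  "rows": [4,0,-20,0,0.45,4,0,-36,0,0.45,4,0,-42,0,0.45,4,0,-42,0,0.7,4,0,-42,0,1,4,0,-42,0,1,4,0,-42,0,1,4,0,-42,0,1,4,0,-42,0,1,4,0,-42,0,1],
  "force": 12
}}

```text
time_s: 8.03
tool_pos: [0.6159, 0.037, 0.0856]
tool_rot: [101.2, 89.9, 60.5]
force: [-0.5, 2.4, 1.8]
grip_width: 0.0118
```

```bash
python3 -c "
from h import *
pose()"
```

```text
t 8.0333 tcp [615.9  37.   85.6] jaw -40.7 axis [ 0.001  0.001 -1.   ] F [-0.5  2.4  1.8] w 0.011788408346509458 q [ 35.  30. -53.  96.  26.  66. -65.]
```

>>> {"fn": "servo_tool", "kwargs": {
  "rows": [6,-1,0,0,1,12,-1,0,0,1,17,0,0,0,1,23,2,0,0,1,28,4,0,0,1,33,7,0,0,1,38,11,0,0,1,42,15,0,0,1]
}}

```text
time_s: 8.7
tool_pos: [0.6553, 0.0541, 0.0852]
tool_rot: [-156.7, 89.6, 162.7]
force: [-14.4, 4.7, 11.5]
grip_width: 0.0115
```

```bash
python3 -c "
from h import *
pose()"
```

```text
t 8.7 tcp [655.3  54.1  85.2] jaw -40.6 axis [-0.007  0.002 -1.   ] F [-14.4   4.7  11.5] w 0.011474921129652352 q [ 30.  35. -51.  90.  28.  69. -67.]
```

>>> {"fn": "servo_tool", "kwargs": {
  "rows": [1,4,0,0,1,3,8,0,0,1,5,12,0,0,1,7,15,0,0,1,7,17,0,0,1,7,18,0,0,1,7,18,0,0,1,7,18,0,0,1]
}}

```text
time_s: 9.37
tool_pos: [0.6611, 0.0679, 0.0847]
tool_rot: [-116.7, 89.4, -157.4]
force: [-14.4, -3.4, 11.4]
grip_width: 0.0117
```

```bash
python3 -c "
from h import *
pose();look('wrist','3');look('scene','3')"
```

```text
t 9.3667 tcp [661.1  67.9  84.7] jaw -40.8 axis [-0.01  -0.004 -1.   ] F [-14.4  -3.4  11.4] w 0.011664986649777666 q [ 28.  36. -50.  88.  29.  70. -68.]
t 9.3667 tcp [661.1  67.9  84.7] jaw -40.8 axis [-0.01  -0.004 -1.   ] F [-14.4  -3.4  11.4] w 0.011664986649777666 q [ 28.  36. -50.  88.  29.  70. -68.]
wrist disconnect_handle 0.93 149 [563.8 114. ] [ 4.1 11.9] 40.3
wrist lockout_hasp 0.78 387 [666.8  72.9] [ 8.5 11.7] 47.4
scene disconnect_handle 0.63 361 [536.6  77.2] [89.4 16.3] 59.4
scene lockout_hasp 0.73 31 [663.7  69.6] [10.5  7.8] 30.3
```

View pics/scene3.png

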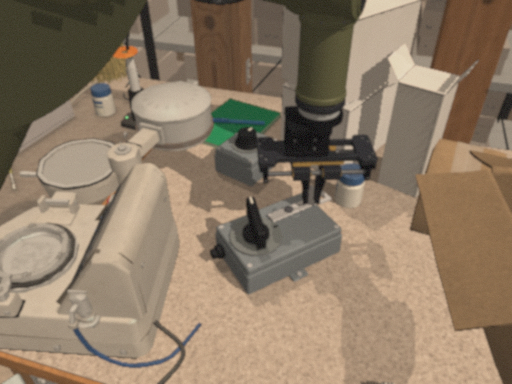

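>>> {"fn": "servo_tool", "kwargs": {
  "rows": [-2,1,0,0,1,-2,1,0,0,0.4,-2,1,0,0,0.4,-2,1,0,0,0.4,-2,1,0,0,0.4,-2,1,0,0,0.4,-2,1,25,0,0.4,-2,1,60,0,0.4,-2,1,100,0,0.4,-2,1,120,0,0.4]
}}

```text
time_s: 10.5
tool_pos: [0.6646, 0.0709, 0.2098]
tool_rot: [51.2, 89.7, 10.4]
force: [-0.6, 0.4, 1.6]
grip_width: 0.0518
```

```bash
python3 -c "
from h import *
look('wrist','4');look('scene','4');look('side','4')
p=read_camera('scene')
for t,lo,hi in (('isolator',.055,.0635),('lockout_hasp',.0635,.07)):
    P=pts(p,cut_out(t,p)[0]['pixels']);Q=P[(P[:,2]>lo)&(P[:,2]<hi)];print(t,cv2.minAreaRect((Q[:,:2]*1000).astype(np.float32)))
a=p['frame'][110:300,190:400];cv2.imwrite('pics/z4.png',cv2.resize(a,None,fx=3.5,fy=3.1))"
```

```text
t 10.5 tcp [664.6  70.9 209.8] jaw -40.8 axis [ 0.006  0.001 -1.   ] F [-0.6  0.4  1.6] w 0.05178007539058317 q [ 29.  30. -54.  81.  24.  80. -65.]
wrist disconnect_handle 0.77 few 474
wrist lockout_hasp 0.94 135 [665.6  71.8] [11.3 11.2] 1.7
scene disconnect_handle 0.84 378 [536.5  77.5] [90.5 16.4] 59.8
scene lockout_hasp 0.78 34 [661.8  70.5] [7.  9.1] 55.7
side disconnect_handle 0.84 342 [538.6  76.9] [89.3 15.1] 59.8
side lockout_hasp 0.91 47 [664.6  70.3] [10.5 10.4] 26.6
isolator ((592.7650146484375, 64.80413818359375), (116.10596466064453, 210.99269104003906), 76.7081298828125)
lockout_hasp ((642.6648559570312, 74.7349853515625), (28.18526268005371, 122.740478515625), 79.41678619384766)
```

View pics/wrist4.png

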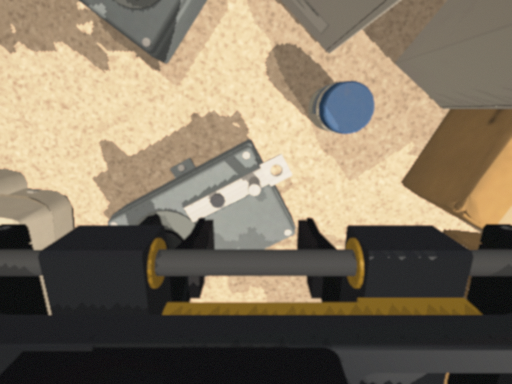

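View pics/z4.png

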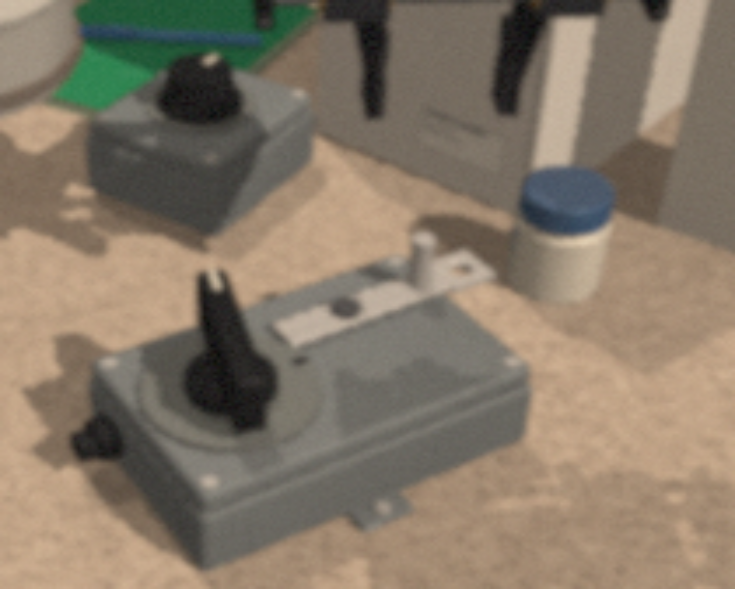

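```bash
python3 -c "
from cell import *
print(sign_off())"
```

```text
the job is handed in; nothing more can be done
None
```

The isolator is at OFF and the hasp is swung fully out. I did them in that order and handed the job in at about 10.7 s; sign-off gives no verdict.

- **Handle:** I gripped the bar across its centre and turned it 66°. The wrist, scene and side cameras put it at 59.5–59.8° in the world frame. With the box lying at about -13.5°, that is a joint angle of about 1.28 rad, against the 1.13 needed and the stop at 1.31.
- **Hasp:** I gripped the stud and moved it round its arc. Afterwards the stud was at about (665, 71) mm, a joint angle of roughly 1.55–1.58 rad, against the 1.36 needed. The padlock hole shows past the far end of the box.
- **Dial:** I did not go near it, and its mark looks unchanged in the pictures. I did not measure its angle.
- **Forces and clearance:** The largest force I read was about 19 N, while swinging the hasp. The gripper is open about 100 mm above the stud, touching nothing.

The cameras disagreed by up to about 4 mm on the stud position and 2.5 mm on the handle centre, which does not affect the result. The last wrist picture showed too little of the handle to measure, so its final angle rests on the scene and side cameras.

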